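# Set the telescoping length stop to the red-tagged hole

### The arm

A 7-joint arm with a two-finger parallel gripper is mounted at the origin on a cart in front of the work surface, level with it; the furniture and walls round the work are solid. World frame = base frame: x ahead of the robot, y to its left, z up, the work surface at z = 0. Lengths are in m, angles in degrees, forces in N, time in s.
With the tool pointing down it reaches from about 0.425 to 0.875 m from the base axis. Payload 4.7 kg.
Tool frame: the origin (TCP) lies on the mounting face of the last link; the fingertips stand 182 mm ahead of it and the grasp point (between the pads) lies 164 mm ahead of it; z points along the fingers, y is the line along which they close (so a half turn about z gives the same grasp; the last joint's range is limited). The gripper opens to 87 mm and grips with 3 to 60 N. Pads are 19 mm wide; open, the fingers measure 117 mm over their backs; the gripper's body (75 mm by 190 mm) begins 51 mm behind the grasp point.
Start: joints at [64.521, 18.392, -4.016, 83.108, 1.295, 78.541, -3.26], TCP at [0.288, -0.583, 0.405] pointing down, gripper open.
Joint ranges: [-163.93, 163.93], [-17.29, 119.83], [-79.2, 71.16], [3.27, 140.29], [-89.18, 269.18], [5.43, 117.66], [-154.24, 154.24]. Speed limits (degrees/s): [147.25, 147.25, 180, 180, 180, 180, 180].

### API

Orientations are given as [roll, pitch, yaw] about the fixed x, y, z axes, in that order (R = Rz(yaw) Ry(pitch) Rx(roll)).
In Python, from cell import env gives the robot as it stands.
- The arm moves only by the tool servo_tool, never from a script. Its argument "plan" is a list of rows, each an object with "xyz": the shift along the tool's x, y, z in cm, a list of three; "twist": the turn, a rotation vector about the tool's x, y, z in degrees, a list of three; "jaw": the closure, from 0 (fully open) to 1 (shut). In form: [{"xyz": [x, y, z], "twist": [wx, wy, wz], "jaw": jaw}, ...]. A call has 1 to 10 rows; each row is the pose to reach, as a shift and turn from the pose commanded when the call began, along the tool's axes at that moment; what a row does not reach only later rows make up. A row lasts 1/12 s, in which the tool goes at most 41.7 mm and 7.16 degrees, less where a joint would pass 70% of its speed; a pose out of reach is approached as far as the arm can. A call with a gripper value outside its range is refused whole. The fingers move at their own pace and stop on an object; "newtons" is the grip in N (left out, the last holds). Time passes only in rows, so rows that repeat a pose let the fingers close. It gives the time, the measured TCP pose, the force, the opening and the grip force at its end, in the units of the state.
- env.get_obs(): the state, without advancing time (a new reading comes with each control period).
- env.read_camera(name): name is "scene" or "top" or "wrist"; returns a dict with "img" (420x560x3 uint8, red, green, blue), "camera_matrix" (3x3 intrinsics, pixels), "R" (3x3) and "t" (3): a world point X has camera coordinates R X + t. Camera axes: x right, y down, z forward; pixel columns grow to the right and rows downward; lengths in m; the calibration is good to about 2 mm. The wrist camera is an equidistant fisheye: a pixel r from the principal point sees the ray r / f radians off the axis. A picture is of the moment at which its call begins. There is no depth.
- env.sign_off(): hands the job in; it is judged then, once.
The state is a dict: "time_s": time; "qpos": joint angles; "joint_velocities": joint speeds; "effort": joint torques, N m; "tool_pos": TCP position; "tool_rot": TCP orientation; "force": force on the tool from outside, world axes, zero at the start; "wrist_torque": the same for the moment, N m; "grip_width": finger opening in m; "grasp_force": force on a finger pad.
Only numpy, scipy, OpenCV 4.12 (cv2) and the standard library are available. Lean on these libraries where they do the work, as an engineer would, in place of code of your own. Each camera call takes 0.05 s, during which the arm holds its last target. There are 200 camera calls.

### The job

Set the telescoping length stop to the hole marked by the red tag: press its yellow spring button down, slide the inner bar out of its tube, and let the button click fully up through the red-tagged hole, then let go. Work gently: never force the button's catch hard against the edges, wall or bottom of the tube, and leave the cup, the cream wedge and the green tray where they are.

Things in the scene. Friction and masses are not known exactly. Their poses are not given: they have to be found in the camera images.
- stop_base: Fixed length stop: grey foot plate 210 x 96 x 8 mm under an aluminium square tube 36 mm wide, top at 45 mm. Origin: underside of the plate, at its centre. x runs along the tube in the direction in which the inner bar slides out, z up. A 10 mm slot along the tube's top carries the button's neck; three 19 mm square holes widen it, at x = -64 mm and roughly 0 and +56 mm.
- start_hole (a point): Centre of the first hole (x = -64 mm) at the tube's upper face, 45 mm above the table; the button starts in it. The other two are in a dark steel index plate (125 mm long, top at 46.5 mm), 56 mm apart; the plate has been set by hand up to 12 mm either way along the tube, so where these holes really are must be felt.
- red_tag: Red upright tab 12 x 5 x 29 mm on the foot plate beside the tube (34 mm along +y of stop_base), axes as stop_base, origin under its centre. It stands by the hole to be used (the middle or the last), but roughly: the hole's middle may lie up to 15 mm from it along x.
- blue_tag: Blue tab like the red one, by the other hole of the index plate, which is not to be used
- cap_top (a point): Centre of the top of the button's yellow cap, a block 22 mm (along the tube) x 20 mm x 28 mm tall on a thin neck; top 86 mm above the table when the button is up, its underside then 11 mm above the index plate. It can be pinched by opposite sides, pressed down and drawn along; it moves with the bar.
- catch: Brass catch 16 mm square under the cap, part of the button. Up, it fills a hole (1.5 mm play) and locks the bar; pressed 5.5 mm or more it can slide. Let go between holes it bears on the wall's underside, can still be pushed along (about 2 to 6 N) and snaps up at the next hole, stopping the bar dead. Its force on what it touches must stay under 25 N. Origin at table height under the cap when up.
- rod (a joint): How far the inner bar, with button and end plate, has slid out, m: 0 in the first hole, about 0.064 and 0.120 in the others (both off by the same up to 12 mm), end of travel 0.148. Friction about 0.6 N
- button (a joint): How far the button is pressed, m: 0 fully up, 5.5 mm just clear of the holes, about 9 mm on the bottom. The spring takes 4 N at the start and 9.5 N at the bottom
- cup: Grey-white mixing cup, 79 mm across, 88 mm tall, loose; origin under its centre; leave alone
- wedge: Cream plaster wedge, 66 x 130 x 45 mm, loose; origin under its centre; leave alone
- tray: Teal-green silicone tray, 99 x 134 x 24 mm, loose; origin under its centre; leave alone

How it is judged (in metres and radians):
On the way, in this order (a step that is already met when the one before it is completed fails the run):
1. the button is pressed clear of the first hole, the bar still there (value of joint button above 0.0053 m and value of joint rod below 0.015 m), for 0.1 s.
2. the bar is slid out of reach of the first hole (value of joint rod above 0.022 m), for 0.1 s.
At the end, for the whole second after the job is handed in: The button has snapped up (less than 1.5 mm pressed) through the red-tagged hole (within 22 mm of the red tag along the tube), and the bar is at rest (value of joint button below 0.0015 m and x of cap_top in the frame of red_tag between -0.022 and 0.022 m and velocity of joint rod between -0.01 and 0.01 m/s); the robot touches nothing.
It fails at once if the catch is forced: over 25 N between it and the tube, the index plate or the bottom (contact force between catch and anything else above 25 N).
It fails at once if the cup is disturbed (moved over 20 mm) (distance of cup from where it was at the start of the episode above 0.02 m).
It fails at once if the wedge is disturbed (moved over 20 mm) (distance of wedge from where it was at the start of the episode above 0.02 m).
It fails at once if the tray is disturbed (moved over 20 mm) (distance of tray from where it was at the start of the episode above 0.02 m).
It also fails if it takes over 43 s, if anything falls off the work surface, if the arm or the gripper's body presses on something with over 40 N, if the wrist force passes 120 N, or if a joint passes its speed limit or range.

## Working session

There is one attempt and no reset: what is moved stays moved. The work goes in short steps, Python scripts to look and compute and a tool call to move; the robot and the scene stay as the last step left them, time stands still between calls to the robot, and variables do not carry over. Pictures are saved under pics/ and viewed, at most 10 in all, crops included, and the job is handed in when it is done.

Besides the shell and the picture viewer there is one more tool, called by a JSON object that holds its "op" and its "data", one argument or row to a line. servo_tool: Moves the arm, as the interface text tells. Its arguments: {"type":"object","properties":{"plan":{"type":"array","items":{"type":"object","properties":{"xyz":{"type":"array","items":{"type":"number"}},"twist":{"type":"array","items":{"type":"number"}},"jaw":{"type":"number"}}}},"newtons":{"type":"number"}},"required":["plan"]}

```bash
mkdir -p pics; python3 - <<'E'
from cell import env
import cv2, numpy as np, pickle
d={}
for n in("scene","top"):
    c=env.read_camera(n); d[n]=c; cv2.imwrite(f"pics/{n}0.png",c["img"][:,:,::-1])
pickle.dump(d,open("cams.pkl","wb"))
o=env.get_obs(); print(o["time_s"],o["tool_pos"],o["tool_rot"],o["grip_width"],o["force"])
E
```

```text
0.1 [ 0.28775713 -0.58264537  0.40376926] [-1.79903374e+02  6.43526208e-03  2.62882889e+01] 0.08736931880301803 [ 0.12037053 -0.06525615  0.01223764]
```

View pics/scene0.png

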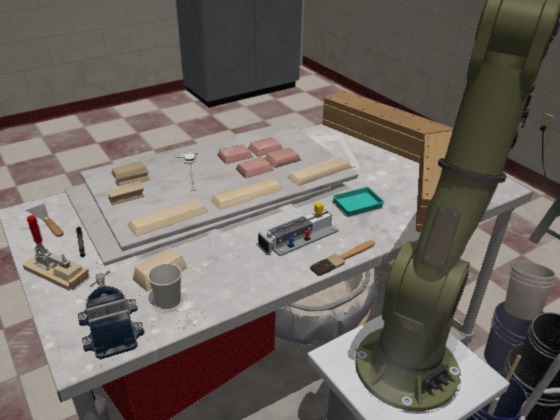

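View pics/top0.png

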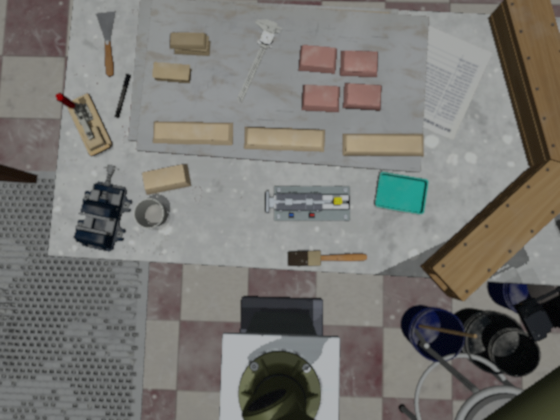

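The top view shows the stop with its yellow cap at about (338,200), the red tag at (311,215), the blue tag at (291,215) and the end plate at (268,202). The bar slides left (world +y), and red marks the middle hole.

```bash
cat > h.py <<'E'
import numpy as np, cv2
def ray(c,u,v,z):
    K,R,t=c["camera_matrix"],np.array(c["R"]),np.array(c["t"])
    d=R.T@np.linalg.solve(K,[u,v,1]); C=-R.T@t
    return C+d*(z-C[2])/d[2]
E
python3 - <<'E'
import pickle,cv2,numpy as np
from h import *
d=pickle.load(open("cams.pkl","rb"))
c=d["top"]; im=c["img"]; hsv=cv2.cvtColor(im,cv2.COLOR_RGB2HSV)
roi=np.zeros(im.shape[:2],bool); roi[180:226,258:358]=1
H,S,V=[hsv[...,i].astype(int) for i in range(3)]
for n,m,z in [("cap",(abs(H-27)<7)&(S>150)&(V>120),.08),("red",((H<8)|(H>172))&(S>120),.02),("blue",(abs(H-115)<12)&(S>120),.02)]:
    y,x=np.nonzero(m&roi); print(n,len(x),x.min(),x.max(),y.min(),y.max(),ray(c,x.mean(),y.mean(),z).round(4))
for p in [(275,186),(349,186),(350,220),(275,221)]: print(p,ray(c,*p,.008).round(4))
cv2.imwrite("pics/topc.png",cv2.resize(im[175:230,255:360,::-1],None,fx=7,fy=7,interpolation=cv2.INTER_CUBIC))
s=d["scene"]["img"][185:265,245:345,::-1]
cv2.imwrite("pics/sc.png",cv2.resize(s,None,fx=6,fy=6,interpolation=cv2.INTER_CUBIC))
E
```

```text
cap 45 334 341 198 203 [ 0.5129 -0.1385  0.08  ]
red 8 310 313 214 215 [ 0.4784 -0.0754  0.02  ]
blue 8 289 292 214 215 [ 0.4768 -0.0179  0.02  ]
(275, 186) [0.5558 0.0271 0.008 ]
(349, 186) [ 0.5613 -0.1782  0.008 ]
(350, 220) [ 0.467  -0.1822  0.008 ]
(275, 221) [0.4584 0.0242 0.008 ]
```

View pics/topc.png

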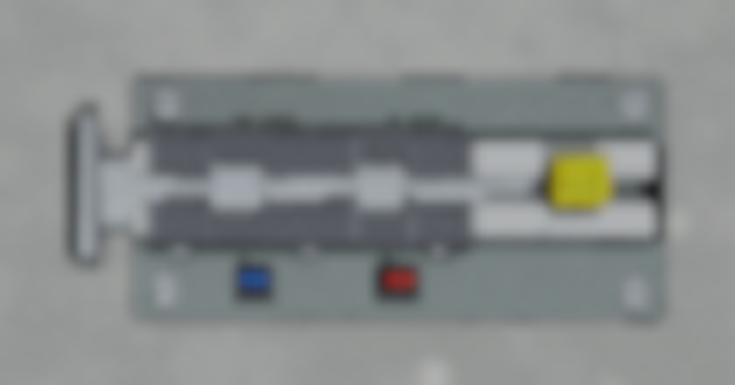

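The zoomed view shows index-plate holes at crop (381,187) and (237,188), tags at (398,281) and (253,281), and the cap at (580,180). I'll convert these and work out the approach.

```bash
python3 - <<'E'
import pickle
from h import *
from scipy.spatial.transform import Rotation as Ro
from cell import env
d=pickle.load(open("cams.pkl","rb")); c=d["top"]
f=lambda u,v,z: ray(c,255+u/7,175+v/7,z)
P=dict(cap=f(580,181,.086),mid=f(381,187,.0465),last=f(237,188,.0465),red=f(398,281,.029),blue=f(253,281,.029),
 a=f(133,75,.008),b=f(662,75,.008),cc=f(662,320,.008),dd=f(133,320,.008))
for k,v in P.items(): print(k,v.round(4))
print("plate ctr",sum(P[k] for k in("a","b","cc","dd"))/4)
v=P["a"]-P["b"]+P["dd"]-P["cc"]; print("dir angle from +y",np.degrees(np.arctan2(-v[0],v[1])))
o=env.get_obs(); R=Ro.from_euler("xyz",o["tool_rot"],degrees=True).as_matrix()
print("to above cap",R.T@(np.array([P["cap"][0],P["cap"][1],.33])-o["tool_pos"]), R.round(2).tolist())
E
```

```text
cap [ 0.5115 -0.1394  0.086 ]
mid [ 0.5109 -0.0676  0.0465]
last [ 0.509  -0.0123  0.0465]
red [ 0.4761 -0.0759  0.029 ]
blue [ 0.4745 -0.0196  0.029 ]
a [0.5565 0.0299 0.008 ]
b [ 0.5621 -0.1797  0.008 ]
cc [ 0.465  -0.1811  0.008 ]
dd [0.4592 0.027  0.008 ]
plate ctr [ 0.510703   -0.07598013  0.008     ]
dir angle from +y 1.5667792787209163
to above cap [ 0.39691454 -0.29818399  0.07422766] [[0.9, 0.44, -0.0], [0.44, -0.9, 0.0], [-0.0, -0.0, -1.0]]
```

{"op": "servo_tool", "data": {
  "plan": [
    {"xyz": [4,-3,0],"twist": [0,0,6],"jaw": 0},
    {"xyz": [7.3,-5.5,0.5],"twist": [0,0,12],"jaw": 0},
    {"xyz": [10.6,-8,1.2],"twist": [0,0,18],"jaw": 0},
    {"xyz": [13.9,-10.5,2],"twist": [0,0,24.8],"jaw": 0},
    {"xyz": [17.2,-13,3],"twist": [0,0,24.8],"jaw": 0},
    {"xyz": [20.5,-15.5,4],"twist": [0,0,24.8],"jaw": 0},
    {"xyz": [23.8,-18,5],"twist": [0,0,24.8],"jaw": 0},
    {"xyz": [27.1,-20.5,6],"twist": [0,0,24.8],"jaw": 0},
    {"xyz": [30.4,-23,7],"twist": [0,0,24.8],"jaw": 0},
    {"xyz": [33.5,-25.3,7.4],"twist": [0,0,24.8],"jaw": 0}
  ]
}}

```text
time_s: 0.93
tool_pos: [0.4711, -0.2154, 0.331]
tool_rot: [-180.0, 0.1, 1.5]
force: [1.0, -0.4, 0.1]
grip_width: 0.0873
grasp_force: 0.0
```

{"op": "servo_tool", "data": {
  "plan": [
    {"xyz": [1.8,-3.3,0],"jaw": 0},
    {"xyz": [3.2,-6.0,0],"jaw": 0},
    {"xyz": [3.7,-6.7,0],"jaw": 0},
    {"xyz": [3.7,-6.7,0],"jaw": 0},
    {"xyz": [3.7,-6.7,0],"jaw": 0}
  ]
}}

```text
validation failed for argument at $.pl...
```

```bash
python3 - <<'E'
from cell import env
import cv2,pickle
d={n:env.read_camera(n) for n in("wrist","scene")}
pickle.dump(d,open("w1.pkl","wb"))
cv2.imwrite("pics/w1.png",d["wrist"]["img"][:,:,::-1])
o=env.get_obs(); print(o["time_s"],o["tool_pos"],o["tool_rot"],o["force"])
E
```

```text
1.0333 [ 0.47381719 -0.20945872  0.33108654] [-1.7974462e+02  1.0887615e-02  2.1851594e+00] [ 0.41241414  0.37370163 -0.06083804]
```

View pics/w1.png

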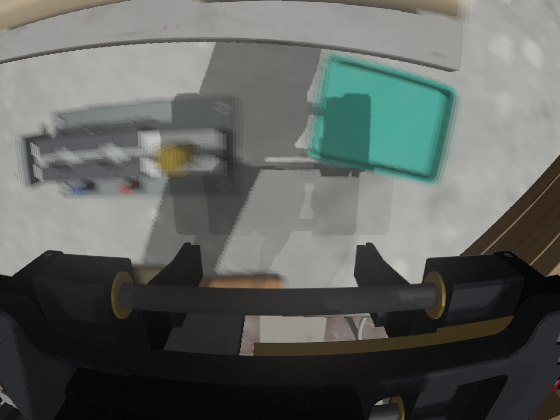

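The move was refused because it needs a twist in every row. The wrist view, blurred by motion, shows the cap at (175,158), ahead and left of the gripper.

{"op": "servo_tool", "data": {
  "plan": [
    {"xyz": [1.8,-3.3,0],"twist": [0,0,0],"jaw": 0},
    {"xyz": [3.2,-6.0,0],"twist": [0,0,0],"jaw": 0},
    {"xyz": [3.7,-6.7,0],"twist": [0,0,0],"jaw": 0},
    {"xyz": [3.7,-6.7,0],"twist": [0,0,0],"jaw": 0},
    {"xyz": [3.7,-6.7,0],"twist": [0,0,0],"jaw": 0}
  ]
}}

```text
time_s: 1.45
tool_pos: [0.5062, -0.1501, 0.332]
tool_rot: [180.0, 0.1, 1.5]
force: [-0.5, -0.5, -0.3]
grip_width: 0.0867
grasp_force: 0.0
```

```bash
python3 - <<'E'
from cell import env
import cv2,pickle
d={n:env.read_camera(n) for n in("wrist",)}
pickle.dump(d,open("w2.pkl","wb"))
cv2.imwrite("pics/w2.png",d["wrist"]["img"][:,:,::-1])
o=env.get_obs(); print(o["time_s"],o["tool_pos"],o["tool_rot"],o["force"])
E
```

```text
1.5 [ 0.5057948  -0.15100576  0.33196088] [1.79947788e+02 6.61780719e-02 1.39839262e+00] [-0.02788579 -0.87521779  0.14313145]
```

View pics/w2.png

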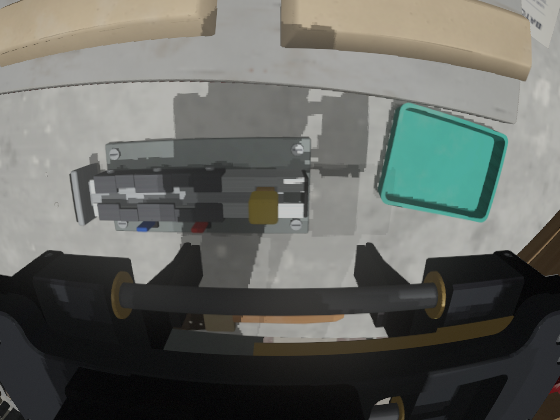

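The wrist view now shows the cap at (264,205), the red tag at (200,227) and the blue tag at (146,226), with the holes barely distinguishable. I'll fit the cap position with the fisheye model.

```bash
cat >> h.py <<'E'
def proj(c,X):
    K,R,t=[np.array(c[k]) for k in("camera_matrix","R","t")]
    p=np.atleast_2d(X)@R.T+t; r=np.linalg.norm(p[:,:2],axis=1); th=np.arctan2(r,p[:,2])
    return K[[0,1],[0,1]]*p[:,:2]/r[:,None]*th[:,None]+K[:2,2]
def box(c,L,W,z0,z1,x,y,a=np.radians(1.5)):
    s=np.array([[i*L/2,j*W/2] for i in(-1,1) for j in(-1,1)])
    xy=np.c_[-s[:,0]*np.sin(a)-s[:,1]*np.cos(a),-0+s[:,0]*np.cos(a)-s[:,1]*np.sin(a)]+[x,y]
    return proj(c,np.r_[np.c_[xy,[z0]*4],np.c_[xy,[z1]*4]])
E
python3 - <<'E'
import pickle
from h import *
from scipy.optimize import least_squares
c=pickle.load(open("w2.pkl","rb"))["wrist"]; im=c["img"]; hsv=cv2.cvtColor(im,cv2.COLOR_RGB2HSV)
H,S,V=[hsv[...,i].astype(int) for i in range(3)]
def fit(m,L,W,z0,z1,g,roi):
    q=np.zeros_like(m); q[roi]=m[roi]; y,x=np.nonzero(q)
    b=np.array([x.min()-.5,y.min()-.5,x.max()+.5,y.max()+.5])
    f=lambda p:np.r_[box(c,L,W,z0,z1,*p).min(0),box(c,L,W,z0,z1,*p).max(0)]-b
    s=least_squares(f,g); print(b,s.x.round(4),s.fun.round(1))
fit((abs(H-26)<8)&(S>130),.022,.020,.058,.086,[.51,-.14],np.s_[175:235,235:290])
fit(((H<8)|(H>172))&(S>120),.012,.005,.008,.029,[.476,-.076],np.s_[210:240,185:215])
fit((abs(H-115)<12)&(S>120),.012,.005,.008,.029,[.4745,-.02],np.s_[210:240,130:165])
E
```

```text
[248.5 190.5 276.5 223.5] [ 0.5138 -0.1397] [-1.1 -1.2  1.1  1.1]
[191.5 221.5 207.5 231.5] [ 0.475  -0.0749] [-0.4 -1.2  0.4  1.1]
[136.5 226.5 147.5 230.5] [ 0.4704 -0.0123] [-3.7 -4.   3.8  3.9]
```

{"op": "servo_tool", "data": {
  "plan": [
    {"xyz": [0.8,-1.1,1],"twist": [0,0,0],"jaw": 0},
    {"xyz": [0.8,-1.1,4],"twist": [0,0,0],"jaw": 0},
    {"xyz": [0.8,-1.1,6.5],"twist": [0,0,0],"jaw": 0},
    {"xyz": [0.8,-1.1,8],"twist": [0,0,0],"jaw": 0},
    {"xyz": [0.8,-1.1,8.6],"twist": [0,0,0],"jaw": 0},
    {"xyz": [0.8,-1.1,8.6],"twist": [0,0,0],"jaw": 0.3},
    {"xyz": [0.8,-1.1,8.6],"twist": [0,0,0],"jaw": 0.55},
    {"xyz": [0.8,-1.1,8.6],"twist": [0,0,0],"jaw": 0.55},
    {"xyz": [0.8,-1.1,8.6],"twist": [0,0,0],"jaw": 0.55},
    {"xyz": [0.8,-1.1,8.6],"twist": [0,0,0],"jaw": 0.55}
  ],
  "newtons": 5
}}

```text
time_s: 2.33
tool_pos: [0.5146, -0.1384, 0.2474]
tool_rot: [179.9, -0.1, 1.5]
force: [0.3, -0.0, 0.4]
grip_width: 0.0615
grasp_force: 0.0
```

```bash
python3 - <<'E'
from cell import env
import cv2,pickle
c=env.read_camera("wrist"); cv2.imwrite("pics/w3.png",c["img"][:,:,::-1]); pickle.dump(c,open("w3.pkl","wb"))
o=env.get_obs(); print(o["time_s"],o["tool_pos"],o["tool_rot"],o["force"],o["grip_width"])
E
```

```text
2.3833 [ 0.51447036 -0.13835182  0.24721718] [ 1.79955142e+02 -8.76960207e-02  1.48161022e+00] [-0.13829171 -0.73302475 -0.57120269] 0.05753740883227232
```

View pics/w3.png

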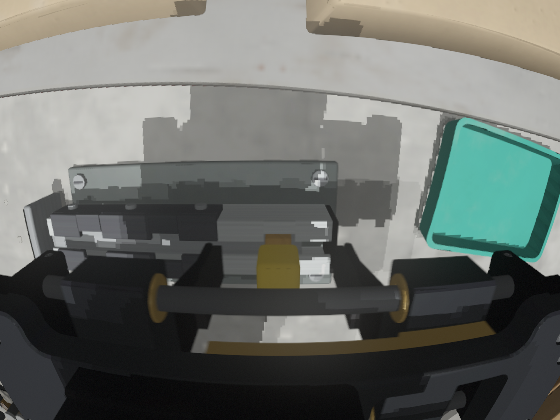

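The cap (x 257–299) sits between the fingers (inner edges about 223 and 340), about 1.5 mm left of centre. I'll shift by that and close softly.

{"op": "servo_tool", "data": {
  "plan": [
    {"xyz": [0,-0.12,0],"twist": [0,0,0],"jaw": 0.65},
    {"xyz": [0,-0.12,0],"twist": [0,0,0],"jaw": 0.7},
    {"xyz": [0,-0.12,0],"twist": [0,0,0],"jaw": 0.75},
    {"xyz": [0,-0.12,0],"twist": [0,0,0],"jaw": 0.8},
    {"xyz": [0,-0.12,0],"twist": [0,0,0],"jaw": 0.85},
    {"xyz": [0,-0.12,0],"twist": [0,0,0],"jaw": 0.9},
    {"xyz": [0,-0.12,0],"twist": [0,0,0],"jaw": 0.9}
  ],
  "newtons": 4
}}

```text
time_s: 2.97
tool_pos: [0.5141, -0.1376, 0.2463]
tool_rot: [180.0, -0.0, 1.5]
force: [0.6, -1.9, -0.1]
grip_width: 0.022
grasp_force: 4.0
```

{"op": "servo_tool", "data": {
  "plan": [
    {"xyz": [0,0.03,0],"twist": [0,0,0],"jaw": 0.95},
    {"xyz": [0,0.03,0],"twist": [0,0,0],"jaw": 0.95},
    {"xyz": [0,0.03,0.2],"twist": [0,0,0],"jaw": 0.95},
    {"xyz": [0,0.03,0.4],"twist": [0,0,0],"jaw": 0.95},
    {"xyz": [0,0.03,0.6],"twist": [0,0,0],"jaw": 0.95},
    {"xyz": [0,0.03,0.72],"twist": [0,0,0],"jaw": 0.95},
    {"xyz": [0,0.03,0.72],"twist": [0,0,0],"jaw": 0.95},
    {"xyz": [0,0.03,0.72],"twist": [0,0,0],"jaw": 0.95}
  ],
  "newtons": 25
}}

```text
time_s: 3.63
tool_pos: [0.5142, -0.1371, 0.2398]
tool_rot: [180.0, 0.0, 1.5]
force: [-2.5, -0.7, 6.0]
grip_width: 0.0218
grasp_force: 25.0
```

{"op": "servo_tool", "data": {
  "plan": [
    {"xyz": [0,0,0.06],"twist": [0,0,0],"jaw": 0.95},
    {"xyz": [0,0,0.06],"twist": [0,0,0],"jaw": 0.95}
  ]
}}

```text
time_s: 3.8
tool_pos: [0.5142, -0.137, 0.2392]
tool_rot: [180.0, 0.0, 1.5]
force: [-2.2, -0.2, 8.0]
grip_width: 0.0221
grasp_force: 25.0
```

{"op": "servo_tool", "data": {
  "plan": [
    {"xyz": [0,0,0],"twist": [0,0,0],"jaw": 0.95}
  ]
}}

```text
time_s: 3.88
tool_pos: [0.5142, -0.1371, 0.2393]
tool_rot: [180.0, 0.0, 1.5]
force: [-3.5, -0.4, 7.8]
grip_width: 0.022
grasp_force: 25.0
```

{"op": "servo_tool", "data": {
  "plan": [
    {"xyz": [-0.04,0,0],"twist": [0,0,0],"jaw": 0.95},
    {"xyz": [-0.04,-0.1,0],"twist": [0,0,0],"jaw": 0.95},
    {"xyz": [-0.04,-0.2,0],"twist": [0,0,0],"jaw": 0.95},
    {"xyz": [-0.04,-0.35,0],"twist": [0,0,0],"jaw": 0.95},
    {"xyz": [-0.04,-0.5,0],"twist": [0,0,0],"jaw": 0.95}
  ]
}}

```text
time_s: 4.3
tool_pos: [0.5139, -0.1321, 0.2395]
tool_rot: [180.0, -0.0, 1.5]
force: [-2.4, -0.1, 7.2]
grip_width: 0.0222
grasp_force: 25.0
```

Sliding freely. Continue.

{"op": "servo_tool", "data": {
  "plan": [
    {"xyz": [-0.02,-0.3,0],"twist": [0,0,0],"jaw": 0.95},
    {"xyz": [-0.03,-0.6,0],"twist": [0,0,0],"jaw": 0.95},
    {"xyz": [-0.03,-0.9,0],"twist": [0,0,0],"jaw": 0.95},
    {"xyz": [-0.03,-1.2,0],"twist": [0,0,0],"jaw": 0.95},
    {"xyz": [-0.03,-1.5,0],"twist": [0,0,0],"jaw": 0.95},
    {"xyz": [-0.03,-1.8,0],"twist": [0,0,0],"jaw": 0.95},
    {"xyz": [-0.03,-2.1,0],"twist": [0,0,0],"jaw": 0.95},
    {"xyz": [-0.03,-2.4,0],"twist": [0,0,0],"jaw": 0.95},
    {"xyz": [-0.03,-2.4,0],"twist": [0,0,0],"jaw": 0.95}
  ]
}}

```text
time_s: 5.05
tool_pos: [0.5132, -0.1073, 0.2395]
tool_rot: [-180.0, -0.1, 1.5]
force: [-1.1, 1.1, 7.1]
grip_width: 0.0216
grasp_force: 25.0
```

{"op": "servo_tool", "data": {
  "plan": [
    {"xyz": [0,-0.4,0],"twist": [0,0,0],"jaw": 0.95},
    {"xyz": [0,-0.8,0],"twist": [0,0,0],"jaw": 0.95},
    {"xyz": [0,-1.2,0],"twist": [0,0,0],"jaw": 0.95},
    {"xyz": [0,-1.6,0],"twist": [0,0,0],"jaw": 0.95},
    {"xyz": [0,-2.0,0],"twist": [0,0,0],"jaw": 0.95},
    {"xyz": [0,-2.4,0],"twist": [0,0,0],"jaw": 0.95},
    {"xyz": [0,-2.8,0],"twist": [0,0,0],"jaw": 0.95},
    {"xyz": [0,-3.2,0],"twist": [0,0,0],"jaw": 0.95},
    {"xyz": [0,-3.5,0],"twist": [0,0,0],"jaw": 0.95},
    {"xyz": [0,-3.5,0],"twist": [0,0,0],"jaw": 0.95}
  ]
}}

```text
time_s: 5.88
tool_pos: [0.5123, -0.0721, 0.2396]
tool_rot: [-180.0, -0.1, 1.5]
force: [-1.2, 0.3, 7.1]
grip_width: 0.0216
grasp_force: 25.0
```

{"op": "servo_tool", "data": {
  "plan": [
    {"xyz": [0,0,-0.08],"twist": [0,0,0],"jaw": 0.95},
    {"xyz": [0,0,-0.15],"twist": [0,0,0],"jaw": 0.95},
    {"xyz": [0,0,-0.15],"twist": [0,0,0],"jaw": 0.95},
    {"xyz": [0,0,-0.15],"twist": [0,0,0],"jaw": 0.95}
  ]
}}

```text
time_s: 6.22
tool_pos: [0.5123, -0.0724, 0.2408]
tool_rot: [-180.0, -0.1, 1.5]
force: [-1.1, 0.8, 6.2]
grip_width: 0.0215
grasp_force: 25.0
```

{"op": "servo_tool", "data": {
  "plan": [
    {"xyz": [0,0,-0.06],"twist": [0,0,0],"jaw": 0.95},
    {"xyz": [0,0,-0.06],"twist": [0,0,0],"jaw": 0.95},
    {"xyz": [0,0,-0.06],"twist": [0,0,0],"jaw": 0.68},
    {"xyz": [0,0,-0.06],"twist": [0,0,0],"jaw": 0.68},
    {"xyz": [0,0,-0.06],"twist": [0,0,0],"jaw": 0.68}
  ]
}}

```text
time_s: 6.63
tool_pos: [0.5114, -0.0733, 0.24]
tool_rot: [-180.0, 0.1, 1.5]
force: [-0.6, 0.1, 1.0]
grip_width: 0.0273
grasp_force: 0.0
```

```bash
python3 - <<'E'
from cell import env
import cv2
c=env.read_camera("scene"); w=env.read_camera("wrist")
a=cv2.resize(c["img"][190:270,240:345,::-1],(735,560),interpolation=cv2.INTER_CUBIC)[:560,:420] if 0 else cv2.resize(c["img"][190:260,250:340,::-1],(400,311))
b=cv2.resize(w["img"][150:305,180:380,::-1],(400,310))
cv2.imwrite("pics/s4.png",cv2.vconcat([a[:290],b[:290]]))
o=env.get_obs(); print(o["time_s"],o["tool_pos"],o["force"],o["grip_width"])
E
```

```text
6.7333 [ 0.51145773 -0.07342395  0.24007811] [0.33066805 0.00903623 0.40879626] 0.02787791138302688
```

View pics/s4.png

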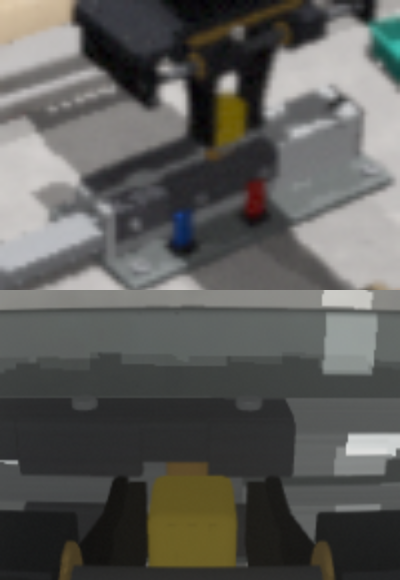

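The jaws are open about 3 mm clear on either side of the cap, which sits beside the red tag. I can't tell its height, so I'll push gently with the rear finger to feel it.

{"op": "servo_tool", "data": {
  "plan": [
    {"xyz": [0,-0.1,0],"twist": [0,0,0],"jaw": 0.68},
    {"xyz": [0,-0.2,0],"twist": [0,0,0],"jaw": 0.68},
    {"xyz": [0,-0.3,0],"twist": [0,0,0],"jaw": 0.68},
    {"xyz": [0,-0.4,0],"twist": [0,0,0],"jaw": 0.68},
    {"xyz": [0,-0.45,0],"twist": [0,0,0],"jaw": 0.68}
  ]
}}

```text
time_s: 7.15
tool_pos: [0.5116, -0.0691, 0.2406]
tool_rot: [180.0, -0.0, 1.5]
force: [1.1, -2.5, -0.7]
grip_width: 0.0276
grasp_force: 1.0
```

{"op": "servo_tool", "data": {
  "plan": [
    {"xyz": [0,-0.04,0],"twist": [0,0,0],"jaw": 0.68},
    {"xyz": [0,-0.08,0],"twist": [0,0,0],"jaw": 0.68}
  ]
}}

```text
time_s: 7.32
tool_pos: [0.5116, -0.0689, 0.2406]
tool_rot: [179.9, -0.0, 1.5]
force: [-0.1, -3.9, -0.7]
grip_width: 0.0279
grasp_force: 1.9
```

{"op": "servo_tool", "data": {
  "plan": [
    {"xyz": [0,-0.04,0],"twist": [0,0,0],"jaw": 0.68},
    {"xyz": [0,-0.08,0],"twist": [0,0,0],"jaw": 0.68}
  ]
}}

```text
time_s: 7.48
tool_pos: [0.5116, -0.0684, 0.2405]
tool_rot: [179.9, -0.0, 1.4]
force: [0.2, -5.5, -1.4]
grip_width: 0.028
grasp_force: 2.6
```

{"op": "servo_tool", "data": {
  "plan": [
    {"xyz": [0,-0.04,0],"twist": [0,0,0],"jaw": 0.68},
    {"xyz": [0,-0.04,0],"twist": [0,0,0],"jaw": 0.68}
  ]
}}

```text
time_s: 7.65
tool_pos: [0.5116, -0.0678, 0.2406]
tool_rot: [179.9, -0.0, 1.4]
force: [1.2, -5.3, -0.9]
grip_width: 0.0277
grasp_force: 2.4
```

{"op": "servo_tool", "data": {
  "plan": [
    {"xyz": [0,-0.04,0],"twist": [0,0,0],"jaw": 0.68},
    {"xyz": [0,-0.08,0],"twist": [0,0,0],"jaw": 0.68},
    {"xyz": [0,-0.12,0],"twist": [0,0,0],"jaw": 0.68}
  ]
}}

```text
time_s: 7.9
tool_pos: [0.5116, -0.0649, 0.2407]
tool_rot: [-179.9, -0.0, 1.5]
force: [-0.1, -1.4, 0.1]
grip_width: 0.0279
grasp_force: 0.3
```

{"op": "servo_tool", "data": {
  "plan": [
    {"xyz": [0,-0.04,0],"twist": [0,0,0],"jaw": 0.68},
    {"xyz": [0,-0.08,0],"twist": [0,0,0],"jaw": 0.68}
  ]
}}

```text
time_s: 8.07
tool_pos: [0.5116, -0.0639, 0.2406]
tool_rot: [-179.9, -0.0, 1.5]
force: [-0.1, 0.2, 0.3]
grip_width: 0.0279
grasp_force: 0.3
```

{"op": "servo_tool", "data": {
  "plan": [
    {"xyz": [0,-0.04,0],"twist": [0,0,0],"jaw": 0.68},
    {"xyz": [0,-0.08,0],"twist": [0,0,0],"jaw": 0.68}
  ]
}}

```text
time_s: 8.23
tool_pos: [0.5116, -0.0636, 0.2406]
tool_rot: [-180.0, -0.0, 1.5]
force: [0.2, -0.5, 0.3]
grip_width: 0.0276
grasp_force: 0.3
```

{"op": "servo_tool", "data": {
  "plan": [
    {"xyz": [0,-0.04,0],"twist": [0,0,0],"jaw": 0.68},
    {"xyz": [0,-0.08,0],"twist": [0,0,0],"jaw": 0.68}
  ]
}}

```text
time_s: 8.4
tool_pos: [0.5116, -0.0631, 0.2406]
tool_rot: [-180.0, -0.0, 1.5]
force: [-0.2, -1.0, 0.1]
grip_width: 0.0277
grasp_force: 0.3
```

{"op": "servo_tool", "data": {
  "plan": [
    {"xyz": [0,-0.04,0],"twist": [0,0,0],"jaw": 0.68},
    {"xyz": [0,-0.08,0],"twist": [0,0,0],"jaw": 0.68}
  ]
}}

```text
time_s: 8.57
tool_pos: [0.5115, -0.0626, 0.2406]
tool_rot: [180.0, -0.0, 1.5]
force: [0.8, -1.9, -0.0]
grip_width: 0.0276
grasp_force: 0.8
```

{"op": "servo_tool", "data": {
  "plan": [
    {"xyz": [0,-0.04,0],"twist": [0,0,0],"jaw": 0.68},
    {"xyz": [0,-0.04,0],"twist": [0,0,0],"jaw": 0.68}
  ]
}}

```text
time_s: 8.73
tool_pos: [0.5115, -0.0625, 0.2405]
tool_rot: [180.0, -0.0, 1.5]
force: [-0.5, -1.7, 0.1]
grip_width: 0.0279
grasp_force: 1.1
```

```bash
python3 - <<'E'
from cell import env
import cv2
w=env.read_camera("wrist")
b=cv2.resize(w["img"][150:305,180:380,::-1],(400,310))
a=cv2.imread("pics/s4.png")[290:]
cv2.imwrite("pics/s5.png",cv2.vconcat([a,b[:290]]))
o=env.get_obs(); print(o["time_s"],o["tool_pos"],o["force"],o["grip_width"])
E
```

```text
8.7833 [ 0.51150467 -0.06248878  0.24057184] [ 1.20312774 -2.97391492  0.55680961] 0.028272831945009933
```

View pics/s5.png

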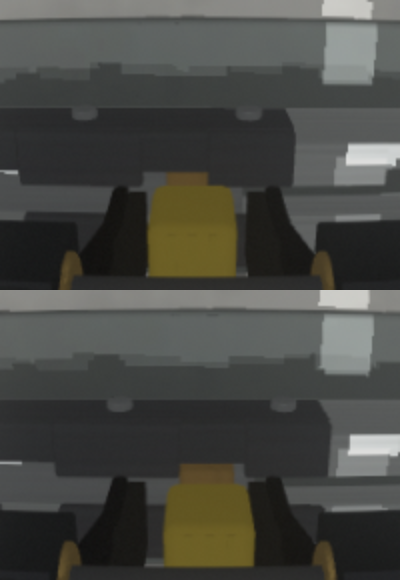

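The lower (latest) picture shows the cap nearer the camera (its front edge about 9 px lower) with more brass showing: the button has snapped up. Now back off, open and lift.

{"op": "servo_tool", "data": {
  "plan": [
    {"xyz": [0,0.15,0],"twist": [0,0,0],"jaw": 0.68},
    {"xyz": [0,0.3,0],"twist": [0,0,0],"jaw": 0.5},
    {"xyz": [0,0.3,0],"twist": [0,0,0],"jaw": 0.4},
    {"xyz": [0,0.3,0],"twist": [0,0,0],"jaw": 0.4},
    {"xyz": [0,0.3,-2],"twist": [0,0,0],"jaw": 0.4},
    {"xyz": [0,0.3,-5],"twist": [0,0,0],"jaw": 0.4},
    {"xyz": [0,0.3,-8],"twist": [0,0,0],"jaw": 0.4},
    {"xyz": [-3,0.3,-10],"twist": [0,0,0],"jaw": 0.4},
    {"xyz": [-6,0.3,-10],"twist": [0,0,0],"jaw": 0.4},
    {"xyz": [-6,0.3,-10],"twist": [0,0,0],"jaw": 0.4}
  ]
}}

```text
time_s: 9.62
tool_pos: [0.448, -0.0665, 0.3412]
tool_rot: [179.9, 0.1, 1.4]
force: [0.1, -0.1, 0.1]
grip_width: 0.052
grasp_force: 0.0
```

```bash
python3 - <<'E'
from cell import env
import pickle
from h import *
from scipy.optimize import least_squares
c=env.read_camera("wrist"); im=c["img"]; hsv=cv2.cvtColor(im,cv2.COLOR_RGB2HSV)
H,S,V=[hsv[...,i].astype(int) for i in range(3)]
m=((abs(H-26)<6)&(S>130)).astype(np.uint8)
n,l,st,ce=cv2.connectedComponentsWithStats(m); print([ (s.tolist()) for s in st[1:] if s[4]>100])
for z in(.0805,.086): print(z, [np.r_[b.min(0),b.max(0)].round(1).tolist() for b in [box(c,.022,.020,z-.028,z,.512,-.0655)]])
cv2.imwrite("pics/w6.png",im[:,:,::-1])
o=env.get_obs(); print(o["time_s"],o["tool_pos"],o["force"])
E
```

```text
[[264, 119, 30, 27, 766], [389, 323, 93, 27, 632]]
0.0805 [[261.9, 118.5, 291.8, 146.4]]
0.086 [[261.5, 118.7, 292.1, 147.3]]
9.6667 [ 0.44972359 -0.06656889  0.34094476] [ 0.86345229 -0.21700928 -0.26059467]
```

View pics/w6.png

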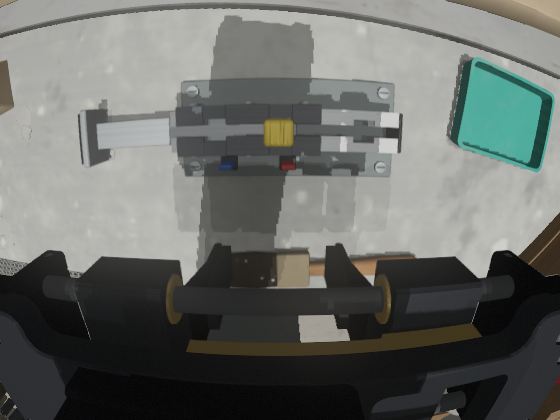

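The wrist view shows the cap at (279,132) over the middle hole beside the red tag at (288,165), with the robot clear and nothing else disturbed.

```bash
python3 -c "
from cell import env
print(env.sign_off())"
```

```text
the job is handed in; nothing more can be done
None
```

I set the length stop to the red-tagged middle hole, moved the arm clear and handed the job in; the camera and push force indicate the button snapped up, but sign-off returned no verdict.

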